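Show a chestpiece's underside dot to the check-in camera with a mirror

ROBOT

A 7-joint arm with a two-finger parallel gripper is mounted at the origin on the work surface. World frame = base frame: x ahead of the robot, y to its left, z up, the work surface at z = 0. Lengths are in m, angles in rad, forces in N, time in s.
With the tool pointing down it reaches from about 0.4 to 0.875 m from the base axis. Payload 19.3 kg.
Tool frame: the origin (TCP) lies at the very end of the fingers, on their centre line; the grasp point (between the pads) lies 19 mm behind it (ctrl.pinch_z is the distance from the TCP to the grasp point, in m); z points along the fingers, y is the line along which they close (so a half turn about z gives the same grasp; the last joint's range is limited). The gripper opens to 85 mm and grips with 20 to 120 N. Pads are 22 mm wide; open, the fingers measure 114 mm over their backs; the gripper's body (76 mm by 85 mm) begins 54 mm behind the grasp point. The pads swing forward as they close: fully open they stand 13 mm farther back than shut.
Start: joints at [1.248, 0.521, -0.036, 1.599, 0.021, 1.021, -0.113], TCP at [0.156, -0.605, 0.231] pointing down, gripper open.
Joint ranges: [-2.91, 2.91], [-0.3, 2.13], [-1.5, 1.42], [0.17, 2.43], [-1.26, 4.41], [0.16, 1.93], [-2.52, 2.52]. Speed limits (rad/s): [1.89, 1.89, 2.39, 2.39, 3.01, 3.01, 3.01].

INTERFACE

Orientations are given as a unit quaternion [w, x, y, z].
In Python, from workcell import ctrl gives the robot as it stands.
- The arm moves only by the tool jog_arm, never from a script. Its argument "targets" is a list of rows, each an object with "delta_pos": the shift along the tool's x, y, z in mm, a list of three; "delta_rot": the turn, a rotation vector about the tool's x, y, z in degrees, a list of three; "jaw": the opening, from 0 (shut) to 1 (fully open). In form: [{"delta_pos": [x, y, z], "delta_rot": [ax, ay, az], "jaw": jaw}, ...]. A call has 1 to 8 rows; each row shifts and turns the commanded pose from where the row before left it, along the tool's axes as they then stand; what a row does not reach is not made up. A row lasts 1/10 s, in which the tool goes at most 50 mm and 8.59 degrees, less where a joint would pass 70% of its speed; a pose out of reach is approached as far as the arm can. A call with a gripper value outside its range is refused whole. The fingers move at their own pace and stop on an object; the grip force is fixed at half the most. Time passes only in rows, so rows that do not move let the fingers close. It gives the time, the measured TCP pose, the force, the opening and the grip force at its end, in the units of the state.
- ctrl.get_obs(): the state, without advancing time (a new reading comes with each control period).
- ctrl.read_camera(name): name is "scene" or "side" or "wrist"; returns a dict with "frame" (480x640x3 uint8, red, green, blue), "fx", "fy", "cx", "cy" (pixels), "k1" (the pictures are not rectified: a ray, as slopes to the right and down, at radius r is drawn at 1 + k1 r^2 times it, then the intrinsics apply), "extrinsics" (4x4, takes a point from camera to world coordinates). Camera axes: x right, y down, z forward; pixel columns grow to the right and rows downward; lengths in m; the calibration is good to about 2 mm. A picture is of the moment at which its call begins. There is no depth.
- ctrl.job_done(): hands the job in; it is judged then, once.
The state is a dict: "clock": time; "q": joint angles; "joint_vel": joint speeds; "joint_torque": joint torques, N m; "tool_pos": TCP position; "tcp_rot": TCP orientation; "force": force on the tool from outside, world axes, zero at the start; "ft_torque": the same for the moment, N m; "width": finger opening in m; "grasp_force": force on a finger pad.
Only numpy, scipy, OpenCV 4.12 (cv2) and the standard library are available. Lean on these libraries where they do the work, as an engineer would, in place of code of your own. Each camera call takes 0.05 s, during which the arm holds its last target. There are 200 camera calls.

TASK

The returned cardiology chestpiece is clamped diaphragm down and not to be handled until cleaned: take the inspection mirror by its handle, slide its head, glass up, under the chestpiece until the glass is centred below the green dot about 9 cm above the counter, and angle it until the check-in camera sees the dot in the middle of the mirror. Keep your hand out of that view, do not bump the chestpiece, its stand or the camera, and leave the tuning fork, pen light and yellow bumper where they lie. Finish still holding the mirror steady at that angle; do not put it down.

Things in the scene. Friction and masses are not known exactly. Their poses are not given: they have to be found in the camera images.
- mirror: loose inspection mirror, 85-170 g, lying glass up. Origin on the counter under mid-handle; x to the head, z up. Black rubber handle with blue band: x -55 to 55 mm, 18 wide (y), 20 high: grip across y. Thin steel stem at z 10. Steel-framed head rigid on the stem: x 98 to 182, 58 wide, z 13 to 18; 16 mm boss below its middle reaches z 0. Balance point near x = 58.
- mirror_face (a point): centre of the glass (80 x 54 mm), at x 140, y 0, z 18 mm of mirror; z axis: outward normal of the glass; x axis: on away from the handle
- stand: fixed clamp stand holding the black chestpiece (46 mm across, 30 high, underside 160 mm above the counter) by its stem. Origin on the counter straight below the chestpiece; x along the stem to the post. Only counter below it. Stem and arm 174 mm high; post 16 mm thick at x 130, 212 high; foot x 70 to 180, y -45 to 45, 12 high; knob to y 31 at the post, 174 high. Open on all sides but +x.
- dot (a point): centre of the green dot, 14 mm in diameter, in the middle of the chestpiece's underside, facing straight down, 160 mm above the counter; hidden from above
- camera: fixed check-in camera: white head 64 x 36 x 34 mm, top 275 mm high, on a 13 mm post with a round 90 mm foot. Origin NOT in the camera but on the counter straight below the dot; x level from there to the camera, z up. Post at x = 288 mm.
- lens (a point): centre of the camera's front lens, 260 mm level distance from the dot's vertical, 240 mm above the counter, always looking at the point 70 mm below the dot
- halfway (a point): point 70 mm straight below the dot (90 mm above the counter), where the middle of the glass belongs; its z axis is the right glass normal: halfway between the directions to the dot (straight up) and to the lens, leaning 30 degrees from vertical towards the camera
- tuning_fork: bystander: steel tuning fork 185 mm long, 34 mm wide, 12 mm high, lying loose; origin under the base of the tines, x towards the tines
- pen_light: bystander: white plastic pen light 135 mm long, 13 mm thick, 16 mm high over its clip, lying loose; origin under its middle, x along it
- bumper: bystander: loose yellow rubber bumper block 60 by 34 by 24 mm high; origin under its middle, x along its length
Mind the look-alikes: they are no part of the job. Of the things like the stand, leave any that is orange; of the rest the larger one is meant.

How it is judged:
By the outcome, as a careful person would: the job done as asked, in the order asked, and still so for the second after the job is handed in, while the arm keeps its last pose, push and grip.
It also fails if it takes over 38 s, if anything falls off the work surface, if the arm or the gripper's body presses on something with over 40 N, if the wrist force passes 120 N, or if a joint passes its speed limit or range.

## Working session

There is one attempt and no reset: what is moved stays moved. The work goes in short steps, Python scripts to look and compute and a tool call to move; the robot and the scene stay as the last step left them, time stands still between calls to the robot, and variables do not carry over. Pictures are saved under pics/ and viewed, at most 10 in all, crops included, and the job is handed in when it is done.

Besides the shell and the picture viewer there is one more tool, called after "Call:" by a JSON object that holds its "name" and its "arguments". jog_arm: Moves the arm, as the interface text tells. Its arguments: {"type":"object","properties":{"targets":{"type":"array","items":{"type":"object","properties":{"delta_pos":{"type":"array","items":{"type":"number"}},"delta_rot":{"type":"array","items":{"type":"number"}},"jaw":{"type":"number"}}}}},"required":["targets"]}

```bash
ls; mkdir -p pics; cat > h.py <<'E'
import numpy as np, cv2
from workcell import ctrl
from scipy.spatial.transform import Rotation as R
def snap(n,fn=None):
    c=ctrl.read_camera(n)
    if fn: cv2.imwrite('pics/'+fn,cv2.cvtColor(c['frame'],cv2.COLOR_RGB2BGR))
    return c
def KD(c):
    return np.array([[c['fx'],0,c['cx']],[0,c['fy'],c['cy']],[0,0,1.]]),np.array([c['k1'],0,0,0.])
def onz(c,px,z):
    K,D=KD(c);p=cv2.undistortPoints(np.array(px,float).reshape(-1,1,2),K,D).reshape(-1,2)
    E=np.array(c['extrinsics']);d=np.c_[p,np.ones(len(p))]@E[:3,:3].T;o=E[:3,3]
    return o+d*((z-o[2])/d[:,2])[:,None]
def proj(c,P):
    K,D=KD(c);E=np.linalg.inv(np.array(c['extrinsics']))
    r,_=cv2.Rodrigues(E[:3,:3]);return cv2.projectPoints(np.array(P,float).reshape(-1,1,3),r,E[:3,3],K,D)[0].reshape(-1,2)
def pose():
    o=ctrl.get_obs();return np.array(o['tool_pos']),R.from_quat(np.roll(o['tcp_rot'],-1)),o
E
python3 - <<'E'
from h import *
for n in('scene','side','wrist'):
    c=snap(n,n+'0.png');print(n,c['fx'],c['k1'],np.round(c['extrinsics'],3).tolist())
print(pose()[0],pose()[1].as_matrix().round(3),pose()[2]['clock'],ctrl.pinch_z)
E
```

```text
pics
scene 618.3184612969925 -0.1831943421109665 [[0.519, 0.579, -0.629, 1.496], [0.855, -0.344, 0.389, -0.646], [0.009, -0.739, -0.673, 1.285], [0.0, 0.0, 0.0, 1.0]]
side 489.47194254010236 -0.1321406189675954 [[-0.864, -0.369, 0.343, 0.081], [-0.503, 0.614, -0.607, 0.681], [0.013, -0.698, -0.716, 1.012], [0.0, 0.0, 0.0, 1.0]]
wrist 354.79100983954385 -0.04749276074022632 [[0.25, -0.922, -0.296, 0.232], [-0.968, -0.238, -0.075, -0.585], [-0.001, 0.305, -0.952, 0.374], [0.0, 0.0, 0.0, 1.0]]
[ 0.15623757 -0.60492854  0.23088548] [[ 0.968  0.25  -0.   ]
 [ 0.25  -0.968  0.001]
 [-0.    -0.001 -1.   ]] 0.15 0.0187
```

View pics/scene0.png

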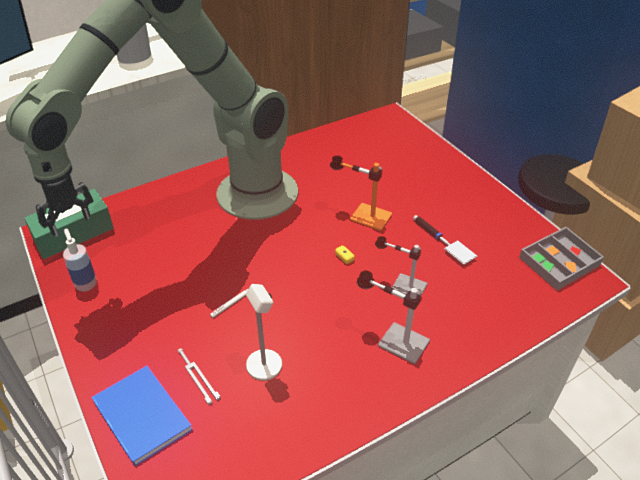

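View pics/side0.png

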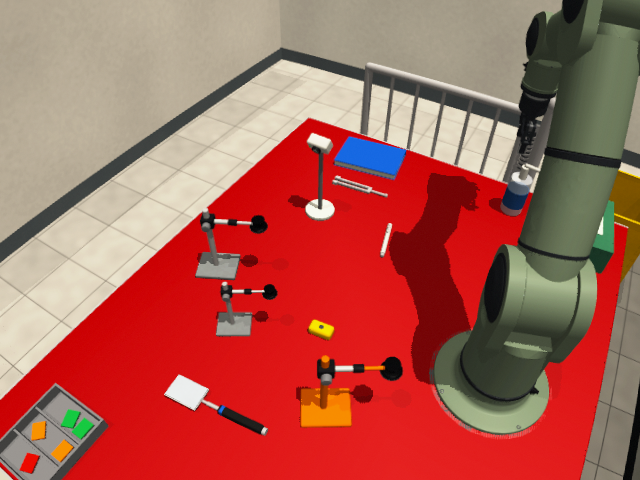

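Mirror: scene head (460,252), handle (430,228). Stand candidates in the scene view: orange, foot at (371,216), which is excluded. Small grey, foot at (408,287). Large grey, foot at (403,342), chestpiece (366,280), which fits "larger of the rest". I'll confirm with crops.

```bash
python3 - <<'E'
import cv2
a=cv2.imread('pics/scene0.png')[210:370,325:485];b=cv2.imread('pics/side0.png')[195:445,155:345]
cv2.imwrite('pics/cropA.png',cv2.resize(a,(600,600),interpolation=cv2.INTER_CUBIC))
cv2.imwrite('pics/cropB.png',cv2.resize(b,None,fx=2.4,fy=2.4,interpolation=cv2.INTER_CUBIC))
E
```

```text
(no output)
```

View pics/cropA.png

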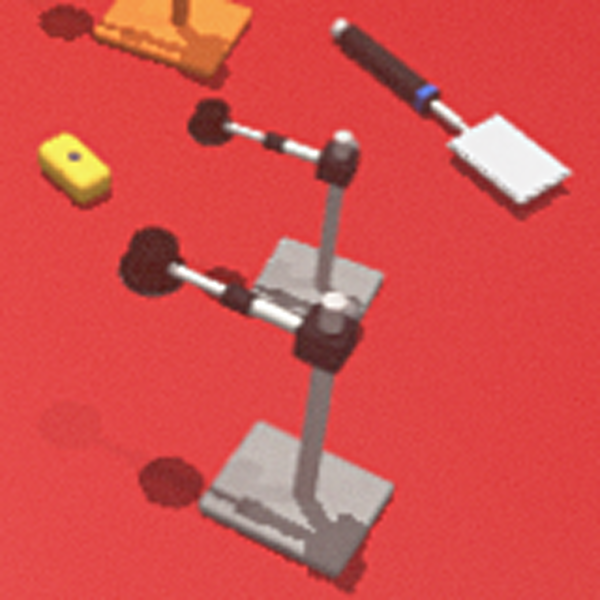

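View pics/cropB.png

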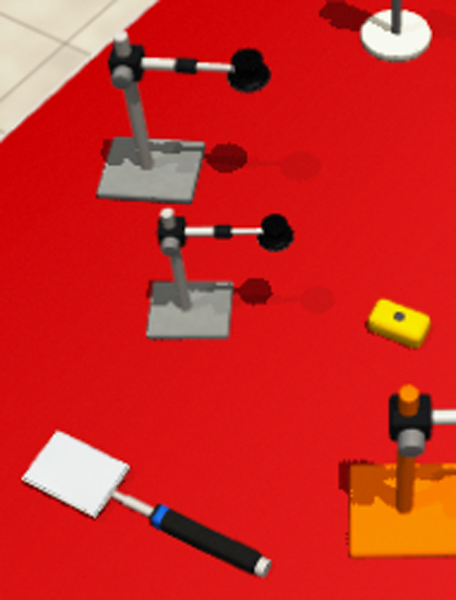

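The larger grey stand is confirmed: its foot spans crop A (202..393, 421..577) and its chestpiece is at (150,262). The mirror lies glass up, clear of the other things.

```bash
cat > m.py <<'E'
from h import *
cs,cd=snap('scene'),snap('side')
A=lambda p:np.array(p)/3.75+[325,210]
B=lambda p:np.array(p)/2.4+[155,195]
def show(n,a):print(n,(np.array(a)*1000).round().tolist())
show('headA',onz(cs,A([(448,146),(497,114),(571,173),(521,203)]),.018))
show('headB',onz(cd,B([(57,432),(129,466),(97,515),(23,474)]),.018))
show('hA tip,band',onz(cs,A([(341,30),(427,97)]),.012)); show('hB',onz(cd,B([(263,565),(159,515)]),.012))
show('footA',onz(cs,A([(262,421),(393,487),(335,566),(202,500)]),.012)); show('footB',onz(cd,B([(113,137),(204,142),(190,195),(97,192)]),.012))
show('chA',onz(cs,A([(150,262)]),.177)); show('chB',onz(cd,B([(249,70)]),.177))
show('knobcap A,B top of post',[onz(cs,A([(334,301)]),.212)[0],onz(cd,B([(121,38)]),.212)[0]])
show('cam foot',[onz(cs,[(264,364)],.006)[0],onz(cd,[(320,210)],.006)[0]])
show('forkA',onz(cs,[(180,350),(205,400),(218,397)],.01)); show('forkB',onz(cd,[(387,194)],.01))
show('penA',onz(cs,[(213,316),(248,292)],.01)); show('penB',onz(cd,[(383,254),(389,226)],.01))
show('bump',[onz(cs,[(345,254)],.024)[0],onz(cd,[(321,327)],.024)[0]])
show('smallfootA',onz(cs,A([(283,240),(383,275)]),.012))
show('small ch',[onz(cs,A([(210,121)]),.14)[0],onz(cd,B([(275,231)]),.14)[0]])
show('orange ch',[onz(cs,[(337,162)],.17)[0],onz(cd,[(391,368)],.17)[0]])
E
python3 m.py
```

```text
headA [[544.0, 355.0, 18.0], [536.0, 414.0, 18.0], [620.0, 420.0, 18.0], [625.0, 364.0, 18.0]]
headB [[620.0, 365.0, 18.0], [539.0, 357.0, 18.0], [533.0, 411.0, 18.0], [618.0, 416.0, 18.0]]
hA tip,band [[382.0, 372.0, 12.0], [485.0, 382.0, 12.0]]
hB [[381.0, 369.0, 12.0], [488.0, 379.0, 12.0]]
footA [[694.0, 64.0, 12.0], [790.0, 108.0, 12.0], [823.0, 33.0, 12.0], [730.0, -12.0, 12.0]]
footB [[824.0, 34.0, 12.0], [727.0, -15.0, 12.0], [693.0, 59.0, 12.0], [785.0, 109.0, 12.0]]
chA [[649.0, -12.0, 177.0]]
chB [[642.0, -5.0, 177.0]]
knobcap A,B top of post [[764.0, 49.0, 212.0], [758.0, 52.0, 212.0]]
cam foot [[632.0, -295.0, 6.0], [632.0, -294.0, 6.0]]
forkA [[487.0, -464.0, 10.0], [658.0, -468.0, 10.0], [666.0, -437.0, 10.0]]
forkB [[485.0, -467.0, 10.0]]
penA [[425.0, -343.0, 10.0], [394.0, -223.0, 10.0]]
penB [[385.0, -223.0, 10.0], [418.0, -335.0, 10.0]]
bump [[415.0, 83.0, 24.0], [407.0, 87.0, 24.0]]
smallfootA [[556.0, 183.0, 12.0], [625.0, 227.0, 12.0]]
small ch [[526.0, 125.0, 140.0], [518.0, 132.0, 140.0]]
orange ch [[183.0, 197.0, 170.0], [194.0, 189.0, 170.0]]
```

```bash
cat > plan.py <<'E'
from h import *
import json
def rot(zdir,xdir):
    z=np.array(zdir,float);z/=np.linalg.norm(z);x=np.array(xdir,float);x-=z*(x@z);x/=np.linalg.norm(x)
    return R.from_matrix(np.c_[x,np.cross(z,x),z])
def plan(wps,jaw,start=None,nd=0):
    """wps: (pos m, Rotation, rows, cylindrical?) ; prints rounded tool-frame rows, rounding not accumulated"""
    p,r,_=pose() if start is None else (*start,0); rows=[]
    for P,Q,n,cyl in wps:
        p0,r0=p.copy(),r; rv=(r0.inv()*Q).as_rotvec()
        P=np.array(P,float)
        for i in range(1,n+1):
            s=i/n
            if cyl:
                c=lambda v:np.array([np.hypot(v[0],v[1]),np.arctan2(v[1],v[0]),v[2]])
                k=c(p0)*(1-s)+c(P)*s; t=np.array([k[0]*np.cos(k[1]),k[0]*np.sin(k[1]),k[2]])
            else: t=p0*(1-s)+P*s
            q=r0*R.from_rotvec(rv*s)
            d=np.round(r.inv().apply(t-p)*1000,nd); w=np.round(np.degrees((r.inv()*q).as_rotvec()),1)
            p=p+r.apply(d/1000); r=r*R.from_rotvec(np.radians(w))
            rows.append({"delta_pos":d.tolist(),"delta_rot":w.tolist(),"jaw":jaw})
    for i in range(0,len(rows),8): print(json.dumps(rows[i:i+8]))
    print('end',p.round(4),r.as_matrix().round(3).tolist())
E
python3 - <<'E'
from plan import *
p,r,o=pose()
G=lambda a:rot([0,0,-1],[-np.cos(np.radians(a)),-np.sin(np.radians(a)),0])
e=R.from_rotvec([0,0,np.radians(85)])*r
e2=G(5)
print((r.inv()*e).as_rotvec(degrees=True).round(1),(e.inv()*e2).as_rotvec(degrees=True).round(1))
plan([([.56*np.cos(np.radians(-18)),.56*np.sin(np.radians(-18)),.39],e,11,True),([.440,.376,.15],e2,13,True)],1)
E
```

```text
[ -0.  -0. -85.] [ -0.   -0.  -85.5]
[{"delta_pos": [56.0, -8.0, -14.0], "delta_rot": [-0.0, -0.0, -7.7], "jaw": 1}, {"delta_pos": [57.0, -6.0, -15.0], "delta_rot": [-0.0, -0.0, -7.8], "jaw": 1}, {"delta_pos": [56.0, -4.0, -14.0], "delta_rot": [-0.0, -0.0, -7.7], "jaw": 1}, {"delta_pos": [55.0, -1.0, -15.0], "delta_rot": [0.0, -0.0, -7.7], "jaw": 1}, {"delta_pos": [55.0, 1.0, -14.0], "delta_rot": [0.0, -0.0, -7.7], "jaw": 1}, {"delta_pos": [54.0, 3.0, -15.0], "delta_rot": [0.0, -0.0, -7.8], "jaw": 1}, {"delta_pos": [54.0, 6.0, -14.0], "delta_rot": [0.0, -0.0, -7.7], "jaw": 1}, {"delta_pos": [52.0, 8.0, -15.0], "delta_rot": [0.0, -0.0, -7.7], "jaw": 1}]
[{"delta_pos": [52.0, 10.0, -14.0], "delta_rot": [0.0, -0.0, -7.7], "jaw": 1}, {"delta_pos": [51.0, 12.0, -14.0], "delta_rot": [0.0, -0.0, -7.8], "jaw": 1}, {"delta_pos": [50.0, 14.0, -15.0], "delta_rot": [0.0, -0.0, -7.7], "jaw": 1}, {"delta_pos": [39.0, 20.0, 18.0], "delta_rot": [0.0, -0.0, -6.6], "jaw": 1}, {"delta_pos": [39.0, 22.0, 19.0], "delta_rot": [0.0, -0.0, -6.6], "jaw": 1}, {"delta_pos": [38.0, 23.0, 18.0], "delta_rot": [0.
[... 189 characters left out ...]
_pos": [35.0, 27.0, 19.0], "delta_rot": [0.0, -0.0, -6.6], "jaw": 1}, {"delta_pos": [35.0, 28.0, 18.0], "delta_rot": [0.0, -0.0, -6.5], "jaw": 1}, {"delta_pos": [33.0, 30.0, 19.0], "delta_rot": [0.0, -0.0, -6.6], "jaw": 1}, {"delta_pos": [33.0, 31.0, 18.0], "delta_rot": [0.0, -0.0, -6.6], "jaw": 1}, {"delta_pos": [31.0, 32.0, 19.0], "delta_rot": [0.0, -0.0, -6.6], "jaw": 1}, {"delta_pos": [30.0, 34.0, 18.0], "delta_rot": [0.0, -0.0, -6.6], "jaw": 1}, {"delta_pos": [30.0, 35.0, 19.0], "delta_rot": [0.0, -0.0, -6.5], "jaw": 1}, {"delta_pos": [28.0, 35.0, 18.0], "delta_rot": [0.0, -0.0, -6.6], "jaw": 1}]
end [0.4395 0.3756 0.1504] [[-0.996, -0.087, -0.0], [-0.087, 0.996, 0.0], [0.0, 0.0, -1.0]]
```

```bash
python3 - <<'E'
from plan import *
p,r,o=pose()
e=R.from_rotvec([0,0,np.radians(95)])*r
e2=rot([0,0,-1],[-np.cos(np.radians(5)),-np.sin(np.radians(5)),0])
plan([([.57*np.cos(np.radians(-18)),.57*np.sin(np.radians(-18)),.38],e,14,True),([.440,.376,.36],e2,14,True),([.440,.376,.14],e2,4,False)],1)
E
```

```text
[{"delta_pos": [44.0, -6.0, -11.0], "delta_rot": [-0.0, -0.0, -6.8], "jaw": 1}, {"delta_pos": [45.0, -3.0, -10.0], "delta_rot": [-0.0, -0.0, -6.8], "jaw": 1}, {"delta_pos": [44.0, -1.0, -11.0], "delta_rot": [-0.0, -0.0, -6.8], "jaw": 1}, {"delta_pos": [44.0, 0.0, -11.0], "delta_rot": [0.0, -0.0, -6.7], "jaw": 1}, {"delta_pos": [44.0, 3.0, -10.0], "delta_rot": [0.0, -0.0, -6.8], "jaw": 1}, {"delta_pos": [43.0, 5.0, -11.0], "delta_rot": [0.0, -0.0, -6.8], "jaw": 1}, {"delta_pos": [43.0, 6.0, -10.0], "delta_rot": [0.0, -0.0, -6.8], "jaw": 1}, {"delta_pos": [42.0, 9.0, -11.0], "delta_rot": [0.0, -0.0, -6.8], "jaw": 1}]
[{"delta_pos": [41.0, 10.0, -11.0], "delta_rot": [0.0, -0.0, -6.8], "jaw": 1}, {"delta_pos": [40.0, 12.0, -10.0], "delta_rot": [0.0, -0.0, -6.8], "jaw": 1}, {"delta_pos": [40.0, 14.0, -11.0], "delta_rot": [0.0, -0.0, -6.7], "jaw": 1}, {"delta_pos": [39.0, 16.0, -11.0], "delta_rot": [0.0, -0.0, -6.8], "jaw": 1}, {"delta_pos": [37.0, 17.0, -10.0], "delta_rot": [0.0, -0.0, -6.8], "jaw": 1}, {"delta_pos": [37.0, 19.0, -11.0], "delta_rot": [0.0, -0.0, -6.8], "jaw": 1}, {"delta_
[... 749 characters left out ...]
1}]
[{"delta_pos": [28.0, 31.0, 1.0], "delta_rot": [0.0, -0.0, -5.4], "jaw": 1}, {"delta_pos": [28.0, 32.0, 1.0], "delta_rot": [0.0, -0.0, -5.4], "jaw": 1}, {"delta_pos": [26.0, 33.0, 2.0], "delta_rot": [0.0, -0.0, -5.4], "jaw": 1}, {"delta_pos": [26.0, 33.0, 1.0], "delta_rot": [0.0, -0.0, -5.4], "jaw": 1}, {"delta_pos": [0.0, 0.0, 55.0], "delta_rot": [0.0, -0.0, -0.0], "jaw": 1}, {"delta_pos": [0.0, 0.0, 55.0], "delta_rot": [0.0, -0.0, -0.0], "jaw": 1}, {"delta_pos": [0.0, 0.0, 55.0], "delta_rot": [0.0, -0.0, -0.0], "jaw": 1}, {"delta_pos": [0.0, 0.0, 55.0], "delta_rot": [0.0, -0.0, -0.0], "jaw": 1}]
end [0.4402 0.376  0.1404] [[-0.996, -0.087, -0.0], [-0.087, 0.996, 0.0], [0.0, 0.0, -1.0]]
```

Call:
{"name": "jog_arm", "arguments": {"targets": [{"delta_pos": [0, 0, -45], "delta_rot": [0, 0, 0], "jaw": 1}, {"delta_pos": [0, 0, -45], "delta_rot": [0, 0, 0], "jaw": 1}, {"delta_pos": [44, -6, -5], "delta_rot": [0, 0, -6.8], "jaw": 1}, {"delta_pos": [45, -3, -5], "delta_rot": [0, 0, -6.8], "jaw": 1}, {"delta_pos": [44, -1, -5], "delta_rot": [0, 0, -6.8], "jaw": 1}, {"delta_pos": [44, 0, -5], "delta_rot": [0, 0, -6.7], "jaw": 1}, {"delta_pos": [44, 3, -5], "delta_rot": [0, 0, -6.8], "jaw": 1}, {"delta_pos": [43, 5, -5], "delta_rot": [0, 0, -6.8], "jaw": 1}]}}

```text
clock: 1.05
tool_pos: [0.3813, -0.4654, 0.3514]
tcp_rot: [-0.0, 0.885, 0.465, -0.0]
force: [0.5, -0.8, 0.0]
width: 0.0855
grasp_force: 0.0
```

Call:
{"name": "jog_arm", "arguments": {"targets": [{"delta_pos": [43, 6, -5], "delta_rot": [0, 0, -6.8], "jaw": 1}, {"delta_pos": [42, 9, -5], "delta_rot": [0, 0, -6.8], "jaw": 1}, {"delta_pos": [41, 10, -5], "delta_rot": [0, 0, -6.8], "jaw": 1}, {"delta_pos": [40, 12, -5], "delta_rot": [0, 0, -6.8], "jaw": 1}, {"delta_pos": [40, 14, -5], "delta_rot": [0, 0, -6.7], "jaw": 1}, {"delta_pos": [39, 16, -5], "delta_rot": [0, 0, -6.8], "jaw": 1}, {"delta_pos": [37, 17, 0], "delta_rot": [0, 0, -6.8], "jaw": 1}, {"delta_pos": [37, 19, 0], "delta_rot": [0, 0, -6.8], "jaw": 1}]}}

```text
clock: 1.85
tool_pos: [0.5426, -0.1747, 0.3813]
tcp_rot: [0.0, 0.575, 0.818, 0.0]
force: [1.6, 1.0, -0.2]
width: 0.0851
grasp_force: 0.0
```

Call:
{"name": "jog_arm", "arguments": {"targets": [{"delta_pos": [34, 25, 1], "delta_rot": [0, 0, -5.4], "jaw": 1}, {"delta_pos": [33, 25, 2], "delta_rot": [0, 0, -5.4], "jaw": 1}, {"delta_pos": [32, 26, 1], "delta_rot": [0, 0, -5.4], "jaw": 1}, {"delta_pos": [32, 27, 2], "delta_rot": [0, 0, -5.4], "jaw": 1}, {"delta_pos": [32, 27, 1], "delta_rot": [0, 0, -5.4], "jaw": 1}, {"delta_pos": [31, 28, 2], "delta_rot": [0, 0, -5.4], "jaw": 1}, {"delta_pos": [30, 29, 1], "delta_rot": [0, 0, -5.4], "jaw": 1}, {"delta_pos": [30, 30, 2], "delta_rot": [0, 0, -5.4], "jaw": 1}]}}

```text
clock: 2.65
tool_pos: [0.5539, 0.1549, 0.3692]
tcp_rot: [0.0, 0.235, 0.972, 0.0]
force: [0.3, 0.4, 0.3]
width: 0.0855
grasp_force: 0.0
```

Call:
{"name": "jog_arm", "arguments": {"targets": [{"delta_pos": [29, 30, 1], "delta_rot": [0, 0, -5.3], "jaw": 1}, {"delta_pos": [28, 31, 2], "delta_rot": [0, 0, -5.4], "jaw": 1}, {"delta_pos": [28, 31, 1], "delta_rot": [0, 0, -5.4], "jaw": 1}, {"delta_pos": [28, 32, 1], "delta_rot": [0, 0, -5.4], "jaw": 1}, {"delta_pos": [26, 33, 2], "delta_rot": [0, 0, -5.4], "jaw": 1}, {"delta_pos": [26, 33, 1], "delta_rot": [0, 0, -5.4], "jaw": 1}, {"delta_pos": [0, 0, 50], "delta_rot": [0, 0, 0], "jaw": 1}, {"delta_pos": [0, 0, 50], "delta_rot": [0, 0, 0], "jaw": 1}]}}

```text
clock: 3.45
tool_pos: [0.4396, 0.3771, 0.2608]
tcp_rot: [0.001, -0.045, 0.999, 0.001]
force: [2.0, -0.3, -0.4]
width: 0.0856
grasp_force: 0.0
```

Call:
{"name": "jog_arm", "arguments": {"targets": [{"delta_pos": [0, 0, 50], "delta_rot": [0, 0, 0], "jaw": 1}, {"delta_pos": [0, 0, 50], "delta_rot": [0, 0, 0], "jaw": 1}, {"delta_pos": [0, 0, 10], "delta_rot": [0, 0, 0], "jaw": 1}, {"delta_pos": [0, 0, 0], "delta_rot": [0, 0, 0], "jaw": 1}]}}

```text
clock: 3.85
tool_pos: [0.4399, 0.3758, 0.151]
tcp_rot: [-0.001, -0.044, 0.999, -0.0]
force: [0.7, 0.2, 1.3]
width: 0.0853
grasp_force: 0.0
```

```bash
python3 - <<'E'
from h import *
snap('wrist','w1.png');p,r,o=pose();print(p,r.as_matrix().round(3).tolist(),np.round(o['q'],2))
c=snap('wrist');u=np.array([np.cos(np.radians(5)),np.sin(np.radians(5))])
for x in(-55,55,98,140,182):print(x,proj(c,[*(np.array([.440,.3756])+u*x/1000),.018]).round())
E
```

```text
[0.44057684 0.37652254 0.1527423 ] [[-0.996, -0.087, 0.0], [-0.087, 0.996, 0.001], [-0.0, 0.001, -1.0]] [-0.24  0.68 -0.85  1.77  0.6   0.98  0.33]
-55 [[317. 156.]]
55 [[317. 287.]]
98 [[317. 330.]]
140 [[317. 369.]]
182 [[317. 404.]]
```

View pics/w1.png

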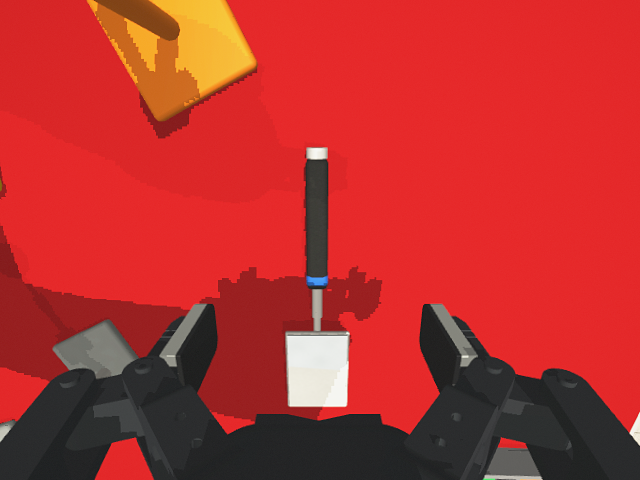

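Handle runs along column 317 (rows 148–287) and the head spans rows 331–405, both within about 2 mm of my estimate. Next: descend and grip.

Call:
{"name": "jog_arm", "arguments": {"targets": [{"delta_pos": [0, 0, 45], "delta_rot": [0, 0, 0], "jaw": 1}, {"delta_pos": [0, 0, 45], "delta_rot": [0, 0, 0], "jaw": 1}, {"delta_pos": [0, 0, 35], "delta_rot": [0, 0, 0], "jaw": 1}, {"delta_pos": [0, 0, 15], "delta_rot": [0, 0, 0], "jaw": 1}, {"delta_pos": [0, 0, 7], "delta_rot": [0, 0, 0], "jaw": 1}, {"delta_pos": [0, 0, 0], "delta_rot": [0, 0, 0], "jaw": 1}]}}

```text
clock: 4.55
tool_pos: [0.441, 0.3765, 0.0056]
tcp_rot: [0.001, -0.043, 0.999, 0.001]
force: [0.2, -0.4, 1.0]
width: 0.0857
grasp_force: 0.0
```

Call:
{"name": "jog_arm", "arguments": {"targets": [{"delta_pos": [0, 0, 0], "delta_rot": [0, 0, 0], "jaw": 0}, {"delta_pos": [0, 0, 0], "delta_rot": [0, 0, 0], "jaw": 0}, {"delta_pos": [0, 0, 0], "delta_rot": [0, 0, 0], "jaw": 0}, {"delta_pos": [0, 0, 0], "delta_rot": [0, 0, 0], "jaw": 0}, {"delta_pos": [0, 0, 0], "delta_rot": [0, 0, 0], "jaw": 0}, {"delta_pos": [0, 0, 0], "delta_rot": [0, 0, 0], "jaw": 0}, {"delta_pos": [0, 0, 0], "delta_rot": [0, 0, 0], "jaw": 0}, {"delta_pos": [0, 0, 0], "delta_rot": [0, 0, 0], "jaw": 0}]}}

```text
clock: 5.35
tool_pos: [0.4405, 0.3759, 0.0048]
tcp_rot: [0.0, -0.043, 0.999, 0.0]
force: [-1.1, -1.2, 9.9]
width: 0.0163
grasp_force: 59.5
```

Call:
{"name": "jog_arm", "arguments": {"targets": [{"delta_pos": [0, 0, -15], "delta_rot": [0, 0, 0], "jaw": 0}, {"delta_pos": [0, 0, -35], "delta_rot": [0, 0, 0], "jaw": 0}, {"delta_pos": [0, 0, -45], "delta_rot": [0, 0, 0], "jaw": 0}, {"delta_pos": [0, 0, -50], "delta_rot": [0, 0, 0], "jaw": 0}, {"delta_pos": [0, 0, -50], "delta_rot": [0, 0, 0], "jaw": 0}, {"delta_pos": [0, 0, -50], "delta_rot": [0, 0, 0], "jaw": 0}, {"delta_pos": [0, 0, -45], "delta_rot": [0, 0, 0], "jaw": 0}, {"delta_pos": [0, 0, -15], "delta_rot": [0, 0, 0], "jaw": 0}]}}

```text
clock: 6.15
tool_pos: [0.4402, 0.3769, 0.3146]
tcp_rot: [0.002, -0.044, 0.999, 0.002]
force: [-0.9, 0.8, -1.9]
width: 0.0163
grasp_force: 58.8
```

```bash
cat > goal.py <<'E'
from plan import *
H=np.array([.645,-.007,.090]); th=np.radians(-92.6)
n=np.array([.5*np.cos(th),.5*np.sin(th),np.sqrt(.75)])
def goal(off=(0,0,0),az=0,grip=np.array([0,0,.005]),n=n):
    Rm=rot(n,[np.cos(np.radians(az)),np.sin(np.radians(az)),0])
    p=H+np.array(off)+Rm.apply(grip-np.array([.14,0,.018]))
    M=Rm.as_matrix();return p,R.from_matrix(np.c_[-M[:,0],M[:,1],-M[:,2]])
E
python3 - <<'E'
from goal import *
snap('wrist','w2.png');p,r,o=pose();print(p,o['width'],o['grasp_force'],o['force'],np.round(o['q'],2))
a=goal((-.015,-.095,.22));b=goal((-.015,-.095,0));c=goal()
plan([(*a,14,True),(*b,6,False),(*c,6,False)],0)
E
```

```text
[0.44042429 0.37690077 0.31464723] 0.01679167921539264 58.81495535373688 [0.50168912 0.56989433 1.23617122] [-0.16  0.51 -0.95  1.59  0.43  1.26  0.47]
[{"delta_pos": [-16.0, -34.0, 1.0], "delta_rot": [-2.1, -0.2, 0.4], "jaw": 0}, {"delta_pos": [-13.0, -34.0, 0.0], "delta_rot": [-2.1, -0.1, 0.4], "jaw": 0}, {"delta_pos": [-12.0, -35.0, -1.0], "delta_rot": [-2.2, -0.2, 0.3], "jaw": 0}, {"delta_pos": [-9.0, -35.0, -2.0], "delta_rot": [-2.1, -0.2, 0.4], "jaw": 0}, {"delta_pos": [-7.0, -35.0, -4.0], "delta_rot": [-2.1, -0.1, 0.4], "jaw": 0}, {"delta_pos": [-5.0, -35.0, -6.0], "delta_rot": [-2.1, -0.2, 0.4], "jaw": 0}, {"delta_pos": [-3.0, -35.0, -6.0], "delta_rot": [-2.2, -0.2, 0.3], "jaw": 0}, {"delta_pos": [-1.0, -34.0, -8.0], "delta_rot": [-2.1, -0.1, 0.4], "jaw": 0}]
[{"delta_pos": [2.0, -33.0, -9.0], "delta_rot": [-2.1, -0.2, 0.4], "jaw": 0}, {"delta_pos": [3.0, -33.0, -10.0], "delta_rot": [-2.1, -0.2, 0.4], "jaw": 0}, {"delta_pos": [5.0, -31.0, -11.0], "delta_rot": [-2.1, -0.1, 0.4], "jaw": 0}, {"delta_pos": [7.0, -30.0, -12.0], "delta_rot": [-2.2, -0.2, 0.3], "jaw": 0}, {"delta_po
[... 474 characters left out ...]
[0.0, -18.0, 32.0], "delta_rot": [-0.0, -0.0, -0.0], "jaw": 0}, {"delta_pos": [1.0, -18.0, 31.0], "delta_rot": [-0.0, -0.0, -0.0], "jaw": 0}, {"delta_pos": [-2.0, 14.0, 8.0], "delta_rot": [-0.0, -0.0, -0.0], "jaw": 0}, {"delta_pos": [-3.0, 13.0, 8.0], "delta_rot": [-0.0, -0.0, -0.0], "jaw": 0}, {"delta_pos": [-2.0, 14.0, 8.0], "delta_rot": [-0.0, -0.0, -0.0], "jaw": 0}, {"delta_pos": [-2.0, 14.0, 8.0], "delta_rot": [-0.0, -0.0, -0.0], "jaw": 0}]
[{"delta_pos": [-3.0, 13.0, 8.0], "delta_rot": [-0.0, -0.0, -0.0], "jaw": 0}, {"delta_pos": [-2.0, 14.0, 8.0], "delta_rot": [-0.0, -0.0, -0.0], "jaw": 0}]
end [0.5053 0.0011 0.0762] [[-1.0, 0.0, 0.022], [0.011, 0.866, 0.499], [-0.019, 0.499, -0.866]]
```

View pics/w2.png

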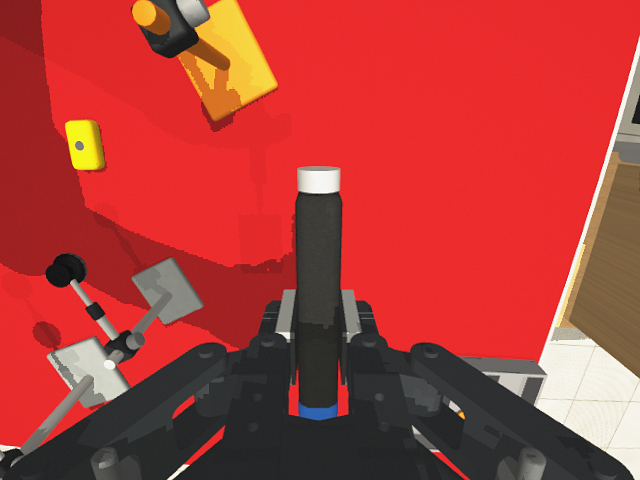

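The handle is held straight between the pads: tail cap at (319,180), blue band at (318,410). Transit next.

Call:
{"name": "jog_arm", "arguments": {"targets": [{"delta_pos": [-16, -34, 1], "delta_rot": [-2.1, -0.2, 0.4], "jaw": 0}, {"delta_pos": [-13, -34, 0], "delta_rot": [-2.1, -0.1, 0.4], "jaw": 0}, {"delta_pos": [-12, -35, -1], "delta_rot": [-2.2, -0.2, 0.3], "jaw": 0}, {"delta_pos": [-9, -35, -2], "delta_rot": [-2.1, -0.2, 0.4], "jaw": 0}, {"delta_pos": [-7, -35, -4], "delta_rot": [-2.1, -0.1, 0.4], "jaw": 0}, {"delta_pos": [-5, -35, -6], "delta_rot": [-2.1, -0.2, 0.4], "jaw": 0}, {"delta_pos": [-3, -35, -6], "delta_rot": [-2.2, -0.2, 0.3], "jaw": 0}, {"delta_pos": [-1, -34, -8], "delta_rot": [-2.1, -0.1, 0.4], "jaw": 0}]}}

```text
clock: 7.0
tool_pos: [0.5232, 0.1005, 0.2987]
tcp_rot: [0.005, -0.017, 0.989, 0.149]
force: [0.1, -0.3, -1.4]
width: 0.0167
grasp_force: 58.9
```

Call:
{"name": "jog_arm", "arguments": {"targets": [{"delta_pos": [2, -33, -9], "delta_rot": [-2.1, -0.2, 0.4], "jaw": 0}, {"delta_pos": [3, -33, -10], "delta_rot": [-2.1, -0.2, 0.4], "jaw": 0}, {"delta_pos": [5, -31, -11], "delta_rot": [-2.1, -0.1, 0.4], "jaw": 0}, {"delta_pos": [7, -30, -12], "delta_rot": [-2.2, -0.2, 0.3], "jaw": 0}, {"delta_pos": [9, -30, -13], "delta_rot": [-2.1, -0.2, 0.4], "jaw": 0}, {"delta_pos": [11, -28, -13], "delta_rot": [-2.1, -0.1, 0.4], "jaw": 0}, {"delta_pos": [0, 0, 0], "delta_rot": [0, 0, 0], "jaw": 0}, {"delta_pos": [0, 0, 0], "delta_rot": [0, 0, 0], "jaw": 0}]}}

```text
clock: 7.8
tool_pos: [0.4891, -0.0959, 0.2911]
tcp_rot: [0.008, 0.004, 0.966, 0.257]
force: [-0.4, 0.3, -1.7]
width: 0.0163
grasp_force: 59.0
```

```bash
python3 - <<'E'
from goal import *
p,r,o=pose();g=goal((-.015,-.095,.22));print(p,g[0],(r.inv()*g[1]).as_rotvec(degrees=True).round(1),np.round(o['q'],2))
a=cv2.cvtColor(snap('scene')['frame'],3+1)[100:400,180:480];b=cv2.cvtColor(snap('side')['frame'],4)[60:360,170:470]
cv2.imwrite('pics/t.png',cv2.resize(np.hstack([a,b]),(800,400)))
E
```

```text
[ 0.48906324 -0.0959102   0.29114761] [ 0.49033088 -0.09392021  0.29599098] [-0.2 -0.2 -0.2] [ 1.17  0.62 -1.17  1.75  0.05  1.14  1.62]
```

View pics/t.png

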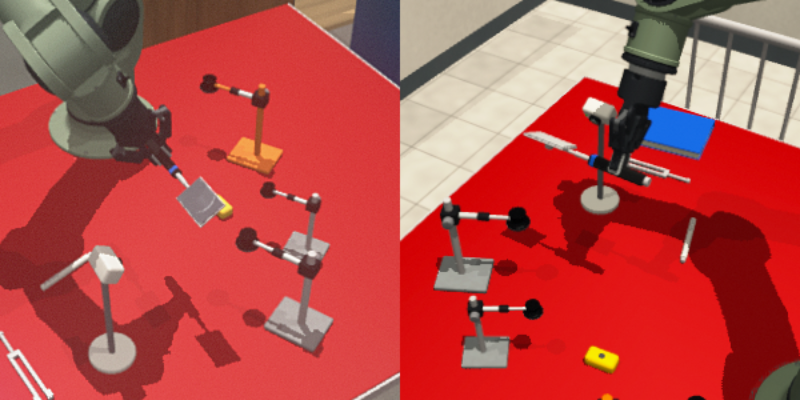

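```bash
python3 - <<'E'
from goal import *
plan([(*goal((-.015,-.095,0)),7,False)],0)
E
```

```text
[{"delta_pos": [0.0, -15.0, 27.0], "delta_rot": [-0.0, -0.0, -0.0], "jaw": 0}, {"delta_pos": [1.0, -15.0, 27.0], "delta_rot": [-0.1, -0.1, -0.0], "jaw": 0}, {"delta_pos": [0.0, -16.0, 26.0], "delta_rot": [0.0, -0.0, -0.0], "jaw": 0}, {"delta_pos": [0.0, -15.0, 27.0], "delta_rot": [-0.0, -0.1, -0.0], "jaw": 0}, {"delta_pos": [1.0, -15.0, 27.0], "delta_rot": [-0.1, -0.0, -0.0], "jaw": 0}, {"delta_pos": [0.0, -16.0, 27.0], "delta_rot": [0.0, -0.0, -0.1], "jaw": 0}, {"delta_pos": [1.0, -15.0, 26.0], "delta_rot": [-0.0, -0.1, 0.0], "jaw": 0}]
end [ 0.49   -0.0941  0.0762] [[-1.0, -0.001, 0.023], [0.011, 0.866, 0.499], [-0.02, 0.499, -0.866]]
```

Call:
{"name": "jog_arm", "arguments": {"targets": [{"delta_pos": [0, -15, 27], "delta_rot": [0, 0, 0], "jaw": 0}, {"delta_pos": [1, -15, 27], "delta_rot": [-0.1, -0.1, 0], "jaw": 0}, {"delta_pos": [0, -16, 26], "delta_rot": [0, 0, 0], "jaw": 0}, {"delta_pos": [0, -15, 27], "delta_rot": [0, -0.1, 0], "jaw": 0}, {"delta_pos": [1, -15, 27], "delta_rot": [-0.1, 0, 0], "jaw": 0}, {"delta_pos": [0, -16, 27], "delta_rot": [0, 0, -0.1], "jaw": 0}, {"delta_pos": [1, -15, 26], "delta_rot": [0, -0.1, 0], "jaw": 0}, {"delta_pos": [0, 0, 0], "delta_rot": [0, 0, 0], "jaw": 0}]}}

```text
clock: 8.7
tool_pos: [0.4888, -0.0934, 0.074]
tcp_rot: [0.009, 0.003, 0.966, 0.259]
force: [0.3, 0.7, -0.5]
width: 0.0163
grasp_force: 59.0
```

```bash
python3 - <<'E'
from goal import *
p,r,o=pose();g=goal((-.015,-.095,0));print(p,g[0],(r.inv()*g[1]).as_rotvec(degrees=True).round(1),np.round(o['q'],2),o['clock'])
cs,cd=snap('scene'),snap('side')
M=r.as_matrix();Rm=np.c_[-M[:,0],M[:,1],-M[:,2]];org=p-Rm@[0,0,.005]
C=[org+Rm@np.array(v)/1000 for v in [(98,29,18),(182,29,18),(182,-29,18),(98,-29,18),(140,0,18)]]
out=[]
for c in(cs,cd):
    q=proj(c,C);ce=q[4].round().astype(int);x0,y0=ce-[50,65]
    im=cv2.resize(cv2.cvtColor(c['frame'],4)[y0:y0+130,x0:x0+100],None,fx=4,fy=4,interpolation=cv2.INTER_CUBIC)
    out.append(im);print('off',x0,y0,((q-[x0,y0])*4+1.5).round().tolist())
cv2.imwrite('pics/c.png',np.hstack(out))
E
```

```text
[ 0.48884178 -0.09342293  0.07400261] [ 0.49033088 -0.09392021  0.07599098] [ 0.1 -0.2 -0. ] [ 1.03  0.9  -0.95  1.9   0.27  0.76  1.62] 8.7
off 279 247 [[203.0, 190.0], [272.0, 275.0], [203.0, 337.0], [136.0, 250.0], [203.0, 263.0]]
off 236 164 [[232.0, 292.0], [127.0, 244.0], [170.0, 232.0], [272.0, 277.0], [200.0, 261.0]]
```

View pics/c.png

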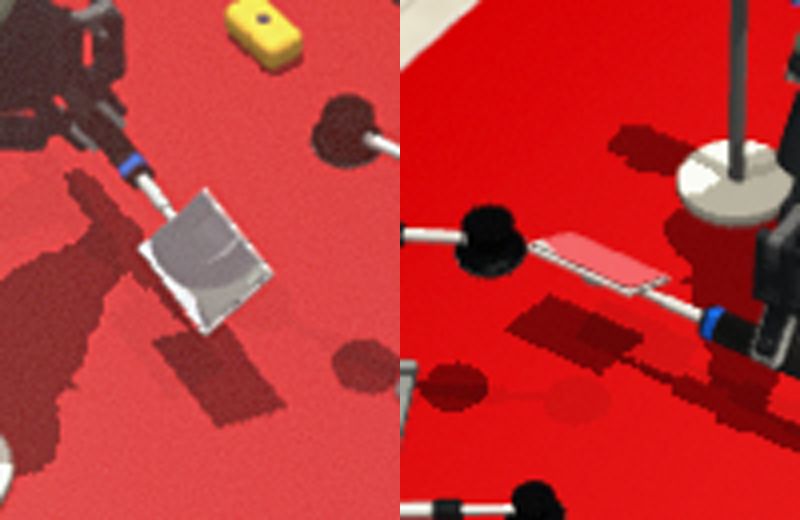

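Measured glass corners agree with the prediction to about 1 px in both views, so the mirror sits as assumed in the grip. Next: slide in.

```bash
python3 - <<'E'
from goal import *
plan([(*goal(),7,False)],0)
E
```

```text
[{"delta_pos": [-2.0, 12.0, 7.0], "delta_rot": [0.0, 0.0, 0.0], "jaw": 0}, {"delta_pos": [-2.0, 11.0, 7.0], "delta_rot": [0.0, 0.0, 0.0], "jaw": 0}, {"delta_pos": [-2.0, 12.0, 7.0], "delta_rot": [0.0, 0.0, 0.0], "jaw": 0}, {"delta_pos": [-2.0, 12.0, 7.0], "delta_rot": [0.0, 0.0, 0.0], "jaw": 0}, {"delta_pos": [-2.0, 11.0, 7.0], "delta_rot": [0.0, 0.0, 0.0], "jaw": 0}, {"delta_pos": [-2.0, 12.0, 7.0], "delta_rot": [0.0, 0.0, 0.0], "jaw": 0}, {"delta_pos": [-2.0, 12.0, 7.0], "delta_rot": [0.0, 0.0, 0.0], "jaw": 0}]
end [0.5056 0.0014 0.0761] [[-1.0, -0.001, 0.023], [0.011, 0.866, 0.5], [-0.02, 0.5, -0.866]]
```

Call:
{"name": "jog_arm", "arguments": {"targets": [{"delta_pos": [-2, 12, 7], "delta_rot": [0, 0, 0], "jaw": 0}, {"delta_pos": [-2, 11, 7], "delta_rot": [0, 0, 0], "jaw": 0}, {"delta_pos": [-2, 12, 7], "delta_rot": [0, 0, 0], "jaw": 0}, {"delta_pos": [-2, 12, 7], "delta_rot": [0, 0, 0], "jaw": 0}, {"delta_pos": [-2, 11, 7], "delta_rot": [0, 0, 0], "jaw": 0}, {"delta_pos": [-2, 12, 7], "delta_rot": [0, 0, 0], "jaw": 0}, {"delta_pos": [-2, 12, 7], "delta_rot": [0, 0, 0], "jaw": 0}, {"delta_pos": [0, 0, 0], "delta_rot": [0, 0, 0], "jaw": 0}]}}

```text
clock: 9.6
tool_pos: [0.5055, 0.0026, 0.0753]
tcp_rot: [0.011, 0.002, 0.966, 0.259]
force: [-0.3, 0.1, -1.5]
width: 0.0166
grasp_force: 59.0
```

Call:
{"name": "jog_arm", "arguments": {"targets": [{"delta_pos": [0, 0, 0], "delta_rot": [0, 0, 0], "jaw": 0}, {"delta_pos": [0, 0, 0], "delta_rot": [0, 0, 0], "jaw": 0}, {"delta_pos": [0, 0, 0], "delta_rot": [0, 0, 0], "jaw": 0}]}}

```text
clock: 9.9
tool_pos: [0.5055, -0.0004, 0.0749]
tcp_rot: [0.011, 0.004, 0.966, 0.258]
force: [-0.0, -0.6, -1.4]
width: 0.0162
grasp_force: 59.0
```

```bash
python3 - <<'E'
from goal import *
cs,cd=snap('scene'),snap('side')
P=[pose() for _ in range(1)];p,r,o=P[0];g=goal();print(p,g[0],(r.inv()*g[1]).as_rotvec(degrees=True).round(2),o['clock'])
plan([(*goal(),1,False)],0)
M=r.as_matrix();Rm=np.c_[-M[:,0],M[:,1],-M[:,2]];org=p-Rm@[0,0,.005]
C=[org+Rm@np.array(v)/1000 for v in [(98,29,18),(182,29,18),(182,-29,18),(98,-29,18),(140,0,18)]]+[H+[0,0,.07],H+[0,0,.1]]
out=[]
for c in(cs,cd):
    q=proj(c,C);ce=q[4].round().astype(int);x0,y0=ce-[50,65]
    im=cv2.resize(cv2.cvtColor(c['frame'],4)[y0:y0+130,x0:x0+100],None,fx=4,fy=4,interpolation=cv2.INTER_CUBIC)
    out.append(im);print('off',x0,y0,((q-[x0,y0])*4+1.5).round().tolist())
cv2.imwrite('pics/d.png',np.hstack(out))
E
```

```text
[ 5.05454600e-01 -2.45247923e-04  7.49457311e-02] [0.50533088 0.00107979 0.07599098] [-0.01  0.09 -0.09] 10.0
[{"delta_pos": [0.0, 2.0, -0.0], "delta_rot": [-0.0, 0.1, -0.1], "jaw": 0}]
end [0.5055 0.0015 0.0759] [[-1.0, -0.0, 0.022], [0.011, 0.866, 0.499], [-0.02, 0.499, -0.866]]
off 313 237 [[202.0, 191.0], [273.0, 273.0], [205.0, 334.0], [135.0, 250.0], [203.0, 261.0], [211.0, 185.0], [213.0, 152.0]]
off 211 182 [[231.0, 298.0], [125.0, 246.0], [174.0, 230.0], [277.0, 280.0], [201.0, 263.0], [192.0, 187.0], [188.0, 152.0]]
```

View pics/d.png

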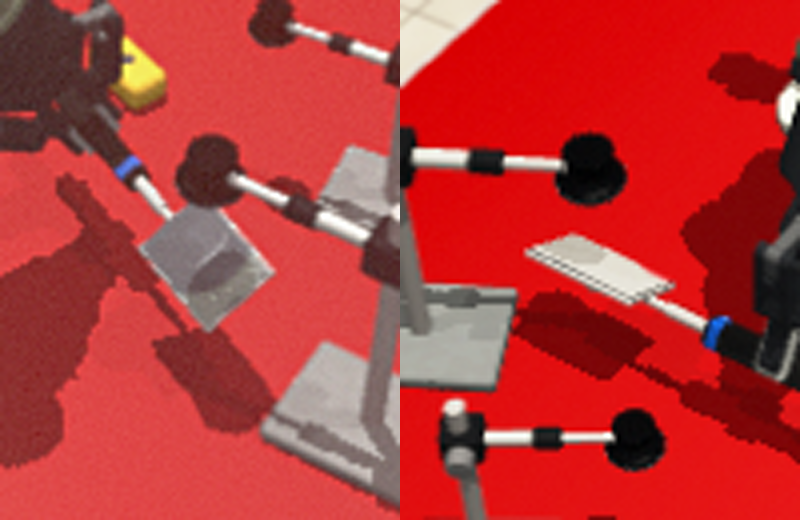

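```bash
python3 -c "
from h import *
p,r,o=pose();print(p,np.abs(o['joint_vel']).max(),o['grasp_force'],o['clock']);print(ctrl.job_done())"
```

```text
[ 5.05454600e-01 -2.45247923e-04  7.49457311e-02] 0.0018346915856192443 58.98020267486572 10.0
the job is handed in; nothing more can be done
None
```

I handed in the job at 10.0 s. The mirror is held steady under the larger grey chestpiece, with the glass about 9 cm up, centred to within a few mm of the point below the dot and leaning 30° to the check-in camera. I had no view through that camera, so the dot being in the middle is worked out from measured positions; nothing was bumped that I could see.

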